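# Sweep the bearings through the gate of the sorting tray

### The job

Push the three flat ball bearings across the deck of the white sorting tray and through its narrow gate, one at a time, so that all three drop into the slot behind it. Only slide them with the fingertips, never lift one, and leave the hex nut, the battery cell, the brass spacer and everything else on the bench where they are.

Things in the scene. Friction and masses are not known exactly. Their poses are not given: they have to be found in the camera images.
- tray: White sorting tray fixed to the bench, 256 mm (its x) by 310 mm (its y) outside. Origin: on the bench under its centre; z up; its y axis points from the deck to the gate and slot. The flat grey deck, 50 mm above the bench, spans x -122 to 122, y -159 to 60 mm inside. Rims 12 mm high, 6 mm thick on three sides; at y = 60 mm a shoulder, also 12 mm high, closes it except for the gate.
- deck (a point): Middle of the deck's flat top face, 50 mm above the bench. The three bearings and the hex nut lie on the deck in any order in four places, at about (-60, -42), (60, -42), (-32, -98) and (32, -98) mm in the tray's x, y, each up to 6 mm off in x and in y.
- gate (a point): Middle of the gate's sill, at deck height. The gate is a gap 48 mm wide along the tray's x, open above, between two cheeks 12 mm high and 4 mm thick (tray's y 60 to 64 mm). The deck ends here and the slot begins at once: a bearing whose centre is pushed 10 mm or more past this point tips and falls in, at the latest when the fingers draw back.
- slot (a point): Middle of the slot's floor, 39.5 mm past the gate. The slot is an open-topped pit 60 mm wide (tray's x) and 79 mm long (tray's y 60 to 139 mm), its floor 46 mm below the deck, 4 mm above the bench. The bearings may lie in it any way up, also on one another.
- nut: Steel hex nut, lying flat on the deck, 24 mm across flats, 13 mm high, dark bore, 35 g, loose. Origin: centre of its underside. To be left alone.
- cell: Battery cell standing upright on the deck near one of its two corners beside the gate shoulder (tray's x -100 or 100, y about 35 mm); 26 mm in diameter, 50 mm tall, 65 g, loose. Origin: centre of its underside. To be left alone.
- spacer: Brass hex spacer standing upright on the deck in the other of these two corners; 14 mm across flats, 30 mm tall, 40 g, loose. Origin: centre of its underside. To be left alone.
- carton: Cardboard box 90 x 120 x 80 mm on the bench to the left of the tray, a bystander. Origin: centre of its underside.
- screwdriver: Screwdriver lying on the bench to the right of the tray, a bystander. Origin: on its underside, about the middle.
- wrench: Wrench lying on the bench to the left of the tray, a bystander. Origin: on its underside, about the middle.
- cup: Clear plastic cup 72 mm across and 80 mm tall on the bench to the right of the tray, a bystander. Origin: centre of its underside.
- bearing_a_center (a point): Centre of a ball bearing: a lying flat on the deck, a steel disc 32 mm in diameter and 9 mm thick with a black seal ring and a dark middle (for contact a solid disc); 30 g. This point lies 4.5 mm above its underside. Its axis is z. All three are alike.
- bearing_b_center (a point): Centre of a ball bearing: a lying flat on the deck, a steel disc 32 mm in diameter and 9 mm thick with a black seal ring and a dark middle (for contact a solid disc); 30 g. This point lies 4.5 mm above its underside. Its axis is z. All three are alike.
- bearing_c_center (a point): Centre of a ball bearing: a lying flat on the deck, a steel disc 32 mm in diameter and 9 mm thick with a black seal ring and a dark middle (for contact a solid disc); 30 g. This point lies 4.5 mm above its underside. Its axis is z. All three are alike.

How it is judged:
By the outcome, as a careful person would: the job done as asked, in the order asked, and still so for the second after the job is handed in, with the robot touching nothing.
It also fails if it takes over 61 s, if anything falls off the work surface, if the arm or the gripper's body presses on something with over 40 N, if the wrist force passes 120 N, or if a joint passes its speed limit or range.

### The arm

A 7-joint arm with a two-finger parallel gripper is mounted at the origin on the work surface. World frame = base frame: x ahead of the robot, y to its left, z up, the work surface at z = 0. Lengths are in m, angles in rad, forces in N, time in s.
With the tool pointing down it reaches from about 0.425 to 1.025 m from the base axis. Payload 9.4 kg.
Tool frame: the origin (TCP) lies midway between the tips of the shut fingers; the grasp point (between the pads) lies r.pinch_z behind it (r.pinch_z is the distance from the TCP to the grasp point, in m); x points along the fingers, z is the direction in which the jaws open and shut, and the axes are right-handed (so a half turn about x gives the same grasp; the last joint's range is limited). The gripper opens to 85 mm and grips with 20 to 120 N. Pads are 22 mm wide; open, the fingers measure 114 mm over their backs; the gripper's body (76 mm by 85 mm) begins 54 mm behind the grasp point. The pads swing forward as they close: fully open they stand 13 mm farther back than shut.
Start: joints at [1.266, 0.599, -0.003, 1.599, 0.002, 0.943, -0.08], TCP at [0.164, -0.706, 0.231] pointing down, gripper open.
Joint ranges: [-2.57, 2.57], [-0.35, 1.97], [-1.29, 1.29], [0.11, 2.56], [-1.05, 4.19], [0.11, 1.86], [-2.63, 2.63]. Speed limits (rad/s): [2.22, 2.22, 3.01, 3.01, 3.14, 3.14, 3.14].

### API

Orientations are given as a unit quaternion [w, x, y, z].
In Python, from rig import observe, imaging, r gives the robot as it stands.
- The arm moves only by the tool play_rows, never from a script. Its argument "increments" is a list of rows, each an object of numbers: "tx", "ty", "tz": the shift along the tool's x, y, z in cm; "turn": the turn about the tool's x in rad; "grip": the closure, from -1 (fully open) to 1 (shut), so that 0 is half open. A call has exactly 5 rows; each row is the pose to reach, as a shift and turn from the pose commanded when the call began, along the tool's axes at that moment; what a row does not reach only later rows make up. A row lasts 1/12 s, in which the tool goes at most 41.7 mm and 7.16 degrees, less where a joint would pass 70% of its speed; a pose out of reach is approached as far as the arm can. A call with a gripper value outside its range is refused whole. The fingers move at their own pace and stop on an object; "newtons" is the grip in N (left out, the last holds). Time passes only in rows, so rows that repeat a pose let the fingers close, or fill a call up. It gives the time, the measured TCP pose, the force and the opening at its end, in the units of the state.
- observe(): the state, without advancing time (a new reading comes with each control period).
- imaging.capture(name): name is "side" or "top" or "wrist"; returns a dict with "pixels" (420x560x3 uint8, red, green, blue), "range_z" (420x560 float32, m along the optical axis (not along the pixel's ray), 0 where there is no reading), "intrinsics" (3x3 intrinsics, pixels), "world_to_cam" (4x4, takes a point from world to camera coordinates). Camera axes: x right, y down, z forward; pixel columns grow to the right and rows downward; lengths in m; the calibration is good to about 2 mm. A picture is of the moment at which its call begins.
- r.sign_off(): hands the job in, once; it reports no verdict.
Trained networks look in a picture, given as the dict that the camera call returned (one of the last four; its "shot" number tells which), for a name from the list of things; names that differ only in an ending like _2 or _b are one class to them, and where a whole thing is asked for, a point or a joint stands for the part that bears it (a point fixed in the world has none). Each returns a list of dicts, best first, with "score" (0 to 1); they miss things now and then, are a little off and sometimes report something else, mostly with a low value. They report only what shows in the picture. A call takes as long as a camera call.
- imaging.outline_of(picture, thing): "region" (420x560 bool, what is visible of it) and "box" ([left, top, width, height] in pixels, round what is visible of it).
- imaging.tip_of(picture, thing): "point" ([column, row] in pixels: a listed point, or the origin of a listed thing).
The state is a dict: "clock": time; "joints": joint angles; "qvel": joint speeds; "tau": joint torques, N m; "tcp_pos": TCP position; "eef_rot": TCP orientation; "contact_force": force on the tool from outside, world axes, zero at the start; "moment": the same for the moment, N m; "finger_gap": finger opening in m.
Only numpy, scipy, OpenCV 4.12 (cv2) and the standard library are available. Lean on these libraries where they do the work, as an engineer would, in place of code of your own. Each camera call takes 0.05 s, during which the arm holds its last target. There are 200 camera calls.

## Working session

There is one attempt and no reset: what is moved stays moved. The work goes in short steps, Python scripts to look and compute and a tool call to move; the robot and the scene stay as the last step left them, time stands still between calls to the robot, and variables do not carry over. Pictures are saved under pics/ and viewed, on a budget of 10 in all, crops included, one or two more only if the job needs it, and the job is handed in when it is done.

Besides the shell and the picture viewer there is one more tool, called after "Request:" as name(argument=value, ...), one argument or row to a line, values as JSON. play_rows: Moves the arm, as the interface text tells. Its arguments: {"type":"object","properties":{"increments":{"type":"array"},"newtons":{"type":"number"}},"required":["increments"]}

```bash
mkdir -p pics; cat > h.py <<'E'
import numpy as np, cv2
from rig import observe, imaging, r
def world(p,u,v,z=None):
    K=p["intrinsics"];T=np.linalg.inv(p["world_to_cam"])
    d=np.linalg.inv(K)@[u,v,1.]
    if z is None:
        c=d*p["range_z"][int(round(v)),int(round(u))]
        return T[:3,:3]@c+T[:3,3]
    D=T[:3,:3]@d; o=T[:3,3]
    return o+D*(z-o[2])/D[2]
E
python3 - <<'E'
from h import *
s=observe();print({k:np.round(s[k],3) for k in("clock","tcp_pos","eef_rot","contact_force","finger_gap")},r.pinch_z)
p=imaging.capture("top");q=imaging.capture("side")
cv2.imwrite("pics/top.png",p["pixels"][:,:,::-1]);cv2.imwrite("pics/side.png",q["pixels"][:,:,::-1])
for n,z in [("deck",.05),("gate",.05),("slot",.004),("bearing_a_center",.0545),("nut",.05),("cell",.05),("spacer",.05),("tray",0)]:
    for d in imaging.tip_of(p,n)[:4]:
        u,v=d["point"];print(n,round(d["score"],2),np.round([u,v]),np.round(world(p,u,v,z),4),np.round(world(p,u,v),4))
E
```

```text
{'clock': np.float64(0.0), 'tcp_pos': array([ 0.164, -0.706,  0.23 ]), 'eef_rot': array([ 0.553,  0.44 ,  0.554, -0.44 ]), 'contact_force': array([0.126, 0.55 , 0.326]), 'finger_gap': np.float64(0.086)} 0.0187
deck 0.74 [312. 223.] [ 0.5493 -0.1249  0.05  ] [ 0.5482 -0.1236  0.0655]
deck 0.67 [290. 205.] [ 0.5932 -0.0715  0.05  ] [ 0.5933 -0.0715  0.0496]
gate 0.86 [244. 210.] [0.5842 0.039  0.05  ] [0.589  0.0425 0.0049]
slot 0.85 [232. 208.] [0.5952 0.0737 0.004 ] [0.5948 0.0734 0.0068]
slot 0.52 [290. 233.] [ 0.5284 -0.0722  0.004 ] [ 0.5258 -0.0705  0.0576]
bearing_a_center 0.42 [287. 233.] [ 0.5249 -0.0639  0.0545] [ 0.5247 -0.0638  0.0573]
bearing_a_center 0.23 [261. 167.] [ 0.6868 -0.0033  0.0545] [ 0.6848 -0.0037  0.064 ]
nut 0.55 [309. 221.] [ 0.5545 -0.1163  0.05  ] [ 0.5535 -0.1153  0.064 ]
cell 0.58 [253. 246.] [0.4961 0.0193 0.05  ] [0.4953 0.0166 0.0953]
spacer 0.39 [260. 168.] [6.865e-01 5.000e-04 5.000e-02] [ 0.6836 -0.      0.0644]
tray 0.67 [269. 210.] [ 0.587  -0.0194  0.    ] [ 0.582  -0.0203  0.0478]
```

View pics/top.png

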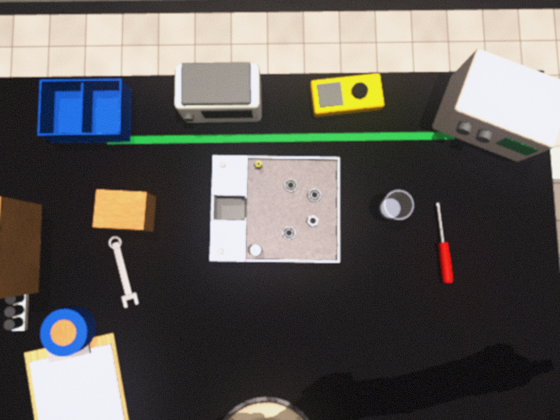

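The top view has world +y pointing left and +x pointing up. The tray is centred near (270,210) with the gate at (244,210). Three bearings show at (290,185), (314,195) and (288,232), the nut at (313,221), the spacer at (258,165) and the cell at (255,250). Next I fit the tray pose and work out the approach move.

```bash
cat >> h.py <<'E'
from scipy.spatial.transform import Rotation as Ro
def pose():
    s=observe();q=s["eef_rot"];return np.array(s["tcp_pos"]),Ro.from_quat([q[1],q[2],q[3],q[0]]),s
def cloud(p):
    h,w=p["range_z"].shape;u,v=np.meshgrid(np.arange(w),np.arange(h))
    d=np.stack([u,v,np.ones_like(u)],-1)@np.linalg.inv(p["intrinsics"]).T*p["range_z"][...,None]
    T=np.linalg.inv(p["world_to_cam"]);return d@T[:3,:3].T+T[:3,3]
def go(target,yaw=None):
    "tool shift in cm and turn to bring the TCP to a world target, jaw axis to world angle yaw"
    t,R,s=pose();print("shift cm",np.round(R.inv().apply(np.array(target)-t)*100,2))
    if yaw is not None:
        z=R.apply([0,0,1]);a=np.arctan2(z[1],z[0]);d=(yaw-a+np.pi/2)%np.pi-np.pi/2
        print("jaw yaw",round(a,3),"turn",round(-d,3))
E
python3 - <<'E'
from h import *
t,R,s=pose();print(np.round(R.as_matrix(),2))
p=imaging.capture("top");W=cloud(p)
d=imaging.outline_of(p,"tray")[0];print(d["score"],d["box"])
m=d["region"]|((np.abs(W[...,2]-.058)<.008)&(W[...,0]>.42)&(W[...,0]<.76)&(W[...,1]>-.22)&(W[...,1]<.14))
ok=m&(np.abs(W[...,2]-.058)<.01)
rect=cv2.minAreaRect((W[ok][:,:2]*1000).astype(np.float32));print(rect)
w=imaging.capture("wrist");print(np.round(np.linalg.inv(w["world_to_cam"]),3),w["intrinsics"])
print(R.inv().apply(np.linalg.inv(w["world_to_cam"])[:3,3]-t))
go([.587,-.05,.30],0)
E
```

```text
[[-0.    0.97  0.23]
 [ 0.    0.23 -0.97]
 [-1.   -0.   -0.  ]]
0.61 [211.0, 154.6, 130.6, 109.2]
((585.7757568359375, -36.71661376953125), (310.7615966796875, 256.6143798828125), 88.29093170166016)
[[ 0.226 -0.926 -0.301  0.242]
 [-0.974 -0.215 -0.07  -0.687]
 [ 0.     0.309 -0.951  0.374]
 [ 0.     0.     0.     1.   ]] [[339.31266311   0.         276.55567363]
 [  0.         339.31266311 207.60337808]
 [  0.           0.           1.        ]]
[-0.1422655   0.08040073 -0.00097263]
shift cm [ -6.87  56.05 -54.37]
jaw yaw -1.343 turn -1.343
```

Request:
play_rows(
  increments=[
    {"ty": 2.8, "tz": -2.7, "grip": 0.5},
    {"ty": 5.6, "tz": -5.4, "grip": 0.5},
    {"ty": 8.4, "tz": -8.1, "grip": 0.5},
    {"ty": 11.2, "tz": -10.8, "grip": 0.5},
    {"ty": 14, "tz": -13.5, "grip": 0.5},
  ],
  newtons=40,
)

```text
schema error: expected keys tx, ty, tz, turn, grip
```

Request:
play_rows(
  increments=[
    {"ty": 2.8, "tz": -2.7, "grip": 0.5},
    {"ty": 5.6, "tz": -5.4, "grip": 0.5},
    {"ty": 8.4, "tz": -8.1, "grip": 0.5},
    {"ty": 11.2, "tz": -10.8, "grip": 0.5},
    {"ty": 14, "tz": -13.5, "grip": 0.5},
  ],
)

```text
schema error: expected keys tx, ty, tz, turn, grip
```

Request:
play_rows(
  increments=[
    {"ty": 2.8, "tz": -2.7, "grip": 0.5},
    {"ty": 5.6, "tz": -5.4, "grip": 0.5},
    {"ty": 8.4, "tz": -8.1, "grip": 0.5},
    {"ty": 11.2, "tz": -10.8, "grip": 0.5},
    {"ty": 14, "tz": -13.5, "grip": 0.5},
  ],
)

```text
schema error: expected keys tx, ty, tz, turn, grip
```

Request:
play_rows(
  increments=[
    {"ty": 2.8, "tz": -2.7, "grip": 0.5},
    {"ty": 5.6, "tz": -5.4, "grip": 0.5},
    {"ty": 8.4, "tz": -8.1, "grip": 0.5},
    {"ty": 11.2, "tz": -10.8, "grip": 0.5},
    {"ty": 13.5, "tz": -13, "grip": 0.5},
  ],
)

```text
schema error: expected keys tx, ty, tz, turn, grip
```

Request:
play_rows(
  increments=[
    {"tx": 0.6, "turn": -0.12, "grip": 0.5},
    {"tx": 1.2, "turn": -0.24, "grip": 0.5},
    {"tx": 1.8, "turn": -0.36, "grip": 0.5},
    {"tx": 2.4, "turn": -0.48, "grip": 0.5},
    {"tx": 3, "turn": -0.6, "grip": 0.5},
  ],
)

```text
schema error: expected keys tx, ty, tz, turn, grip
```

Request:
play_rows(
  increments=[
    {"turn": -0.12, "grip": 0.5},
    {"turn": -0.24, "grip": 0.5},
    {"turn": -0.36, "grip": 0.5},
    {"turn": -0.48, "grip": 0.5},
    {"turn": -0.6, "grip": 0.5},
  ],
)

```text
schema error: expected keys tx, ty, tz, turn, grip
```

Request:
play_rows(
  increments=[
    {"turn": -0.12, "grip": 0.5},
    {"turn": -0.173, "grip": 0.5},
    {"turn": -0.173, "grip": 0.5},
    {"turn": -0.173, "grip": 0.5},
    {"turn": -0.173, "grip": 0.5},
  ],
)

```text
schema error: expected keys tx, ty, tz, turn, grip
```

```bash
cat > look.py <<'E'
from h import *
import sys
t,R,s=pose();print("clock",round(s["clock"],2),"tcp",np.round(t,4),"F",np.round(s["contact_force"],1),"gap",round(s["finger_gap"],4))
p=imaging.capture("wrist");cv2.imwrite(f"pics/{sys.argv[1]}.png",p["pixels"][:,:,::-1])
for n,z in [("gate",.05),("deck",.05),("slot",.004),("bearing_a_center",.0545),("nut",.05),("cell",.05),("spacer",.05)]:
    for d in imaging.tip_of(p,n)[:4]:
        u,v=d["point"];print(n,round(d["score"],2),np.round([u,v]),np.round(world(p,u,v,z),4))
for n in ("bearing_a_center","nut"):
    for d in imaging.outline_of(p,n)[:4]:
        b=d["box"];u,v=b[0]+b[2]/2,b[1]+b[3]/2;print("outline",n,round(d["score"],2),np.round([u,v]),np.round(world(p,u,v,.056),4))
np.save("pics/cloud.npy",cloud(p))
E
python3 look.py w1; python3 -c "
from h import *
go([.587,-.06,.2],-.03)"
```

```text
clock 0.65 tcp [ 0.1637 -0.7063  0.2313] F [0.4 0.1 0.6] gap 0.0855
shift cm [  3.13  55.83 -53.4 ]
jaw yaw -1.343 turn -1.313
```

View pics/w1.png

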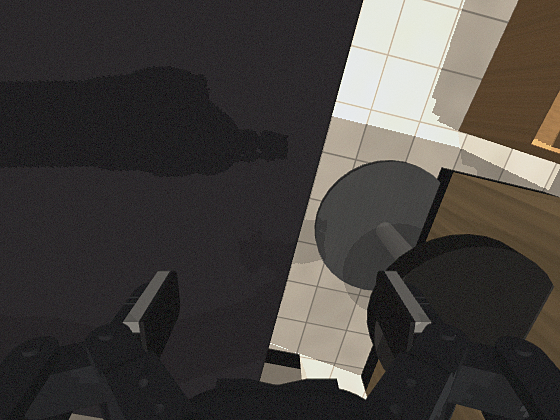

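The calls were refused because every row needs all five keys. The picture only shows the bench edge and the open fingers at the start pose, so I resend with all keys.

Request:
play_rows(
  increments=[
    {"tx": 0, "ty": 2.8, "tz": -2.7, "turn": 0, "grip": 0.5},
    {"tx": 0, "ty": 5.6, "tz": -5.4, "turn": 0, "grip": 0.5},
    {"tx": 0, "ty": 8.4, "tz": -8.1, "turn": 0, "grip": 0.5},
    {"tx": 0, "ty": 11.2, "tz": -10.8, "turn": 0, "grip": 0.5},
    {"tx": 0, "ty": 14, "tz": -13.5, "turn": 0, "grip": 0.5},
  ],
  newtons=40,
)

```text
clock: 1.57
tcp_pos: [0.2703, -0.5416, 0.2314]
eef_rot: [0.554, 0.44, 0.553, -0.44]
contact_force: [0.8, -0.2, 0.3]
finger_gap: 0.0258
```

Request:
play_rows(
  increments=[
    {"tx": 0, "ty": 2.8, "tz": -2.7, "turn": 0, "grip": 0.5},
    {"tx": 0, "ty": 5.6, "tz": -5.4, "turn": 0, "grip": 0.5},
    {"tx": 0, "ty": 8.4, "tz": -8.1, "turn": 0, "grip": 0.5},
    {"tx": 0, "ty": 11.2, "tz": -10.8, "turn": 0, "grip": 0.5},
    {"tx": 0, "ty": 14, "tz": -13.5, "turn": 0, "grip": 0.5},
  ],
)

```text
clock: 1.98
tcp_pos: [0.3763, -0.3784, 0.2315]
eef_rot: [0.554, 0.44, 0.553, -0.44]
contact_force: [0.8, 0.1, -0.4]
finger_gap: 0.0216
```

Request:
play_rows(
  increments=[
    {"tx": 0, "ty": 2.8, "tz": -2.7, "turn": 0, "grip": 0.5},
    {"tx": 0, "ty": 5.6, "tz": -5.4, "turn": 0, "grip": 0.5},
    {"tx": 0, "ty": 8.4, "tz": -8.1, "turn": 0, "grip": 0.5},
    {"tx": 0, "ty": 11.2, "tz": -10.8, "turn": 0, "grip": 0.5},
    {"tx": 0, "ty": 14, "tz": -13.5, "turn": 0, "grip": 0.5},
  ],
)

```text
clock: 2.4
tcp_pos: [0.4822, -0.2152, 0.2316]
eef_rot: [0.554, 0.44, 0.553, -0.44]
contact_force: [0.1, -0.7, 0.8]
finger_gap: 0.0213
```

Request:
play_rows(
  increments=[
    {"tx": 0, "ty": 2.8, "tz": -2.7, "turn": 0, "grip": 0.5},
    {"tx": 0, "ty": 5.6, "tz": -5.4, "turn": 0, "grip": 0.5},
    {"tx": 0, "ty": 8.4, "tz": -8.1, "turn": 0, "grip": 0.5},
    {"tx": 0, "ty": 11.2, "tz": -10.8, "turn": 0, "grip": 0.5},
    {"tx": 0, "ty": 13.5, "tz": -13, "turn": 0, "grip": 0.5},
  ],
)

```text
clock: 2.82
tcp_pos: [0.585, -0.0567, 0.2315]
eef_rot: [0.554, 0.44, 0.554, -0.439]
contact_force: [-0.2, -0.0, -0.8]
finger_gap: 0.0215
```

Request:
play_rows(
  increments=[
    {"tx": 0.6, "ty": 0, "tz": 0, "turn": -0.12, "grip": 0.5},
    {"tx": 1.2, "ty": 0, "tz": 0, "turn": -0.24, "grip": 0.5},
    {"tx": 1.8, "ty": 0, "tz": 0, "turn": -0.36, "grip": 0.5},
    {"tx": 2.4, "ty": 0, "tz": 0, "turn": -0.48, "grip": 0.5},
    {"tx": 3, "ty": 0, "tz": 0, "turn": -0.6, "grip": 0.5},
  ],
)

```text
clock: 3.23
tcp_pos: [0.5837, -0.0596, 0.2011]
eef_rot: [0.66, 0.255, 0.66, -0.255]
contact_force: [-0.5, 0.9, 0.3]
finger_gap: 0.0213
```

Request:
play_rows(
  increments=[
    {"tx": 0, "ty": 0, "tz": 0, "turn": -0.12, "grip": 0.5},
    {"tx": 0, "ty": 0, "tz": 0, "turn": -0.24, "grip": 0.5},
    {"tx": 0, "ty": 0, "tz": 0, "turn": -0.36, "grip": 0.5},
    {"tx": 0, "ty": 0, "tz": 0, "turn": -0.48, "grip": 0.5},
    {"tx": 0, "ty": 0, "tz": 0, "turn": -0.6, "grip": 0.5},
  ],
)

```text
clock: 3.65
tcp_pos: [0.5836, -0.0598, 0.2014]
eef_rot: [0.706, 0.048, 0.705, -0.048]
contact_force: [-0.1, 0.2, -0.3]
finger_gap: 0.0216
```

Request:
play_rows(
  increments=[
    {"tx": 0, "ty": 0, "tz": 0, "turn": -0.113, "grip": 0.5},
    {"tx": 0, "ty": 0, "tz": 0, "turn": -0.113, "grip": 0.5},
    {"tx": 0, "ty": 0, "tz": 0, "turn": -0.113, "grip": 0.5},
    {"tx": 0, "ty": 0, "tz": 0, "turn": -0.113, "grip": 0.5},
    {"tx": 0, "ty": 0, "tz": 0, "turn": -0.113, "grip": 0.5},
  ],
)

```text
clock: 4.07
tcp_pos: [0.5836, -0.0597, 0.2013]
eef_rot: [0.707, 0.011, 0.707, -0.012]
contact_force: [-0.6, -0.4, -0.3]
finger_gap: 0.0213
```

```bash
python3 look.py w2; python3 -c "
from h import *
go([.587,-.06,.2],-.03)"
```

```text
clock 4.07 tcp [ 0.5836 -0.0597  0.2013] F [-0.6 -0.4 -0.3] gap 0.0213
gate 0.82 [278.  74.] [0.5893 0.0386 0.05  ]
deck 0.9 [277. 202.] [ 0.5848 -0.069   0.05  ]
slot 0.72 [280.  31.] [0.5916 0.0776 0.004 ]
slot 0.46 [313. 261.] [ 0.6218 -0.1532  0.004 ]
bearing_a_center 0.79 [212. 196.] [ 0.5275 -0.0606  0.0545]
nut 0.65 [280. 143.] [ 0.5885 -0.0169  0.05  ]
nut 0.6 [244. 253.] [ 0.5521 -0.1194  0.05  ]
cell 0.72 [156. 104.] [0.4874 0.019  0.05  ]
spacer 0.94 [405. 111.] [0.6936 0.0065 0.05  ]
outline nut 0.68 [247. 256.] [ 0.555  -0.1192  0.056 ]
shift cm [ 0.13 -0.02  0.35]
jaw yaw -0.03 turn -0.0
```

View pics/w2.png

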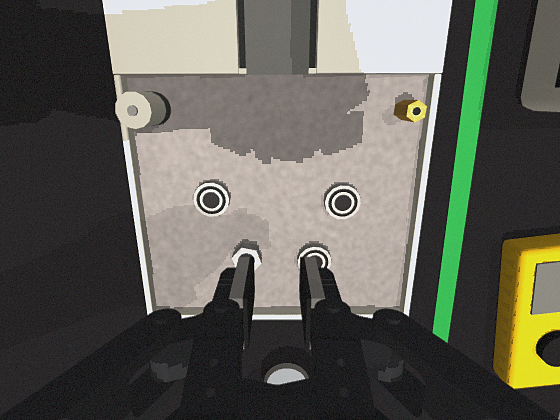

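The wrist view shows bearings at (211,199), (342,202) and (313,258, partly hidden), the nut at (247,256), and the gate gap from about column 240 to 317 at row 73. The cell at (140,110) and the spacer at (415,110) sit beside the gate.

```bash
python3 - <<'E'
from h import *
p=imaging.capture("wrist");W=cloud(p)
g=cv2.cvtColor(p["pixels"],cv2.COLOR_RGB2GRAY)
for r_ in (66,70,73): print(r_,g[r_,232:250],g[r_,308:324])
print(g[60:90,200],g[60:90,350])
L=world(p,240,70,.062);Rr=world(p,317,70,.062);print("gate cheeks",L,Rr)
for u,v in [(215,73),(345,73)]: print("shoulder top edge",world(p,u,v,.062))
for y in (-.13,-.03): pass
# bearings from depth: height over deck
Z=W[...,2];dk=np.median(Z[180:230,250:310]);print("deck z",dk)
m=((Z>dk+.005)&(Z<dk+.02)).astype(np.uint8);m[:150]=0;m[:,:150]=0;m[:,410:]=0
n,lab,st,c=cv2.connectedComponentsWithStats(m)
for i in range(1,n):
    if st[i,4]>150:
        q=W[lab==i];print(st[i],np.round((q[:,:2].min(0)+q[:,:2].max(0))/2,4),np.round(np.ptp(q[:,:2],axis=0),3),round(float(np.median(q[:,2])),4))
for u,v in [(211,199),(342,202),(314,260)]:print(world(p,u,v,.059))
E
```

```text
66 [213 216 210 214 215 222 187 106  42  44  45  46  44  42  96 117 110 109] [ 95  54  43  47  43  46  43  55  71 192 225 213 212 214 214 214]
70 [213 209 213 215 214 217 183 219 216 216 216 216 217 223 197  99 108 113] [ 76 233 220 215 215 214 217 220 178 181 216 216 212 214 216 211]
73 [153 153 141 134 139 139 109 199 203 200 199 197 199 201 171  98 107 109] [ 84 203 197 198 198 197 198 201 162 115 133 124 132 131 123 132]
[208 212 212 213 213 212 211 208 213 211 212 213 222 153  89  98 100  95
 122 121 120 126 121 126 118 126 125 123 121 121] [212 211 212 208 211 212 213 210 212 212 213 217 217 132  92  92 123 120
 119 122 115 119 120 121 122 123 123 124 124 123]
gate cheeks [0.55931155 0.04159382 0.062     ] [0.61863162 0.03982529 0.062     ]
shoulder top edge [0.53986502 0.04001883 0.062     ]
shoulder top edge [0.64027003 0.0370257  0.062     ]
deck z 0.050023321066672455
[193 181  37  36 992] [ 0.5268 -0.0625] [0.031 0.031] 0.0589
[324 184  37  35 989] [ 0.6419 -0.0683] [0.031 0.031] 0.0588
[232 244  30  26 369] [ 0.5547 -0.1179] [0.027 0.022] 0.0624
[297 245  34  24 455] [ 0.6171 -0.1213] [0.031 0.023] 0.0587
[401 246   9  70 323] [ 0.7063 -0.1493] [0.006 0.071] 0.0603
[252 310  50  10 434] [ 0.5807 -0.183 ] [0.048 0.008] 0.0608
[ 0.52706872 -0.06206474  0.059     ]
[ 0.6416277  -0.06820738  0.059     ]
[ 0.61733279 -0.12379048  0.059     ]
```

Request:
play_rows(
  increments=[
    {"tx": 2, "ty": -0.6, "tz": -1.5, "turn": 0.12, "grip": 0.62},
    {"tx": 4, "ty": -1.2, "tz": -3, "turn": 0.24, "grip": 0.62},
    {"tx": 6, "ty": -1.8, "tz": -4.5, "turn": 0.36, "grip": 0.62},
    {"tx": 8, "ty": -2.4, "tz": -6, "turn": 0.48, "grip": 0.62},
    {"tx": 11, "ty": -3.0, "tz": -7.6, "turn": 0.6, "grip": 0.62},
  ],
)

```text
clock: 5.03
tcp_pos: [0.5072, -0.088, 0.0919]
eef_rot: [0.673, 0.221, 0.67, -0.221]
contact_force: [1.1, 0.1, -1.5]
finger_gap: 0.0161
```

Request:
play_rows(
  increments=[
    {"tx": 0, "ty": 0, "tz": 0, "turn": 0.045, "grip": 0.62},
    {"tx": 0, "ty": 0, "tz": 0, "turn": 0.045, "grip": 0.62},
    {"tx": 0, "ty": 0, "tz": 0, "turn": 0.045, "grip": 0.62},
    {"tx": 0, "ty": 0, "tz": 0, "turn": 0.045, "grip": 0.62},
    {"tx": 0, "ty": 0, "tz": 0, "turn": 0.045, "grip": 0.62},
  ],
)

```text
clock: 5.45
tcp_pos: [0.5078, -0.0873, 0.092]
eef_rot: [0.668, 0.234, 0.667, -0.233]
contact_force: [-0.8, 0.1, -0.4]
finger_gap: 0.0163
```

```bash
python3 look.py w3; python3 -c "
from h import *
go([.5064,-.0878,.0535],-.675)"
```

```text
clock 5.45 tcp [ 0.5078 -0.0873  0.092 ] F [-0.8  0.1 -0.4] gap 0.0163
deck 0.87 [368. 134.] [ 0.5846 -0.0692  0.05  ]
bearing_a_center 0.93 [277. 190.] [ 0.5287 -0.062   0.0545]
nut 0.79 [373. 236.] [ 0.554  -0.1201  0.05  ]
nut 0.75 [522. 362.] [ 0.5818 -0.2586  0.05  ]
cell 0.76 [125. 122.] [0.488  0.0163 0.05  ]
spacer 0.45 [466.  64.] [ 0.6429 -0.071   0.05  ]
spacer 0.33 [521. 360.] [ 0.582  -0.2569  0.05  ]
outline bearing_a_center 0.55 [277. 192.] [ 0.528  -0.0625  0.056 ]
outline nut 0.84 [378. 242.] [ 0.5546 -0.1215  0.056 ]
shift cm [ 3.78 -0.04  0.  ]
jaw yaw -0.675 turn 0.0
```

View pics/w3.png

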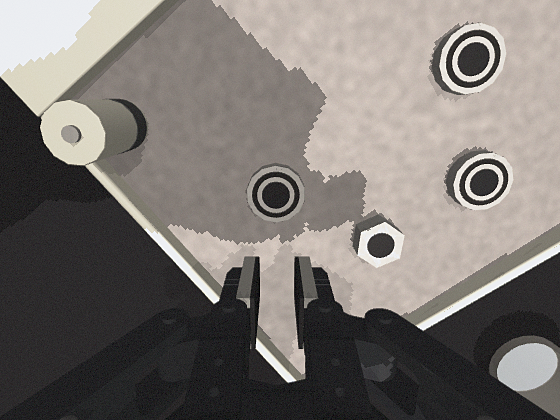

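The bearing at (275,192) lies straight ahead of the finger gap (mid column 277). The fingers clear the nut at (380,242) and the rim, so I descend.

Request:
play_rows(
  increments=[
    {"tx": 1.5, "ty": 0, "tz": 0, "turn": 0, "grip": 0.62},
    {"tx": 3, "ty": 0, "tz": 0, "turn": 0, "grip": 0.62},
    {"tx": 3.5, "ty": 0, "tz": 0, "turn": 0, "grip": 0.62},
    {"tx": 3.8, "ty": 0, "tz": 0, "turn": 0, "grip": 0.62},
    {"tx": 3.8, "ty": 0, "tz": 0, "turn": 0, "grip": 0.62},
  ],
)

```text
clock: 6.37
tcp_pos: [0.5064, -0.0873, 0.0528]
eef_rot: [0.667, 0.234, 0.668, -0.234]
contact_force: [0.1, -0.1, 0.2]
finger_gap: 0.0162
```

Request:
play_rows(
  increments=[
    {"tx": 0, "ty": 0.4, "tz": 0, "turn": 0, "grip": 0.62},
    {"tx": 0, "ty": 0.8, "tz": 0, "turn": 0, "grip": 0.62},
    {"tx": 0, "ty": 1.2, "tz": 0, "turn": 0, "grip": 0.62},
    {"tx": 0, "ty": 1.6, "tz": 0, "turn": 0, "grip": 0.62},
    {"tx": 0, "ty": 2.0, "tz": 0, "turn": 0, "grip": 0.62},
  ],
)

```text
clock: 6.78
tcp_pos: [0.5197, -0.0714, 0.0536]
eef_rot: [0.667, 0.234, 0.667, -0.234]
contact_force: [-0.5, 0.0, 0.9]
finger_gap: 0.0164
```

Request:
play_rows(
  increments=[
    {"tx": 0, "ty": 0.4, "tz": 0, "turn": 0, "grip": 0.62},
    {"tx": 0, "ty": 0.8, "tz": 0, "turn": 0, "grip": 0.62},
    {"tx": 0, "ty": 1.2, "tz": 0, "turn": 0, "grip": 0.62},
    {"tx": 0, "ty": 1.6, "tz": 0, "turn": 0, "grip": 0.62},
    {"tx": 0, "ty": 2.0, "tz": 0, "turn": 0, "grip": 0.62},
  ],
)

```text
clock: 7.2
tcp_pos: [0.5319, -0.056, 0.0532]
eef_rot: [0.667, 0.234, 0.667, -0.234]
contact_force: [-1.2, -0.8, 0.7]
finger_gap: 0.0164
```

```bash
python3 look.py w4; python3 - <<'E'
from h import *
W=np.load("pics/cloud.npy");Z=W[...,2];m=((Z>.055)&(Z<.066)).astype(np.uint8);m[240:]=0
n,lab,st,c=cv2.connectedComponentsWithStats(m)
for i in range(1,n):
    if st[i,4]>150:
        q=W[lab==i];print(st[i],np.round((q[:,:2].min(0)+q[:,:2].max(0))/2,4),np.round(np.ptp(q[:,:2],axis=0),3),round(float(np.median(q[:,2])),4))
E
```

```text
clock 7.2 tcp [ 0.5319 -0.056   0.0532] F [-1.2 -0.8  0.7] gap 0.0164
deck 0.66 [387. 228.] [ 0.5863 -0.069   0.05  ]
bearing_a_center 0.82 [278. 224.] [ 0.5493 -0.0352  0.0545]
cell 0.56 [102. 220.] [0.487  0.0155 0.05  ]
outline bearing_a_center 0.63 [277. 226.] [ 0.5487 -0.0352  0.056 ]
outline bearing_a_center 0.42 [504. 153.] [ 0.6417 -0.0684  0.056 ]
outline nut 0.57 [403. 368.] [ 0.5505 -0.1357  0.056 ]
[    0     0   187   232 24549] [0.5124 0.0631] [0.104 0.059] 0.0616
[ 465  113   85   80 5046] [ 0.642  -0.0686] [0.033 0.032] 0.0588
[ 241  192   72   48 2799] [ 0.549  -0.0339] [0.03  0.028] 0.0589
[ 63 195  63  45 846] [0.4948 0.0159] [0.011 0.025] 0.061
```

View pics/w4.png

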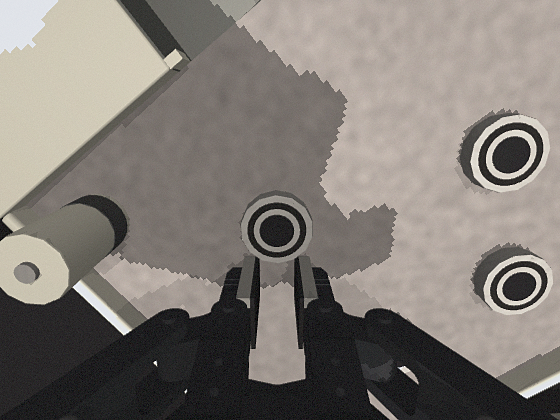

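Bearing cradled at (277,228) between the fingertips, 26–27 mm ahead of the TCP. I continue 60 mm to just short of the gate.

Request:
play_rows(
  increments=[
    {"tx": 0, "ty": 0.4, "tz": 0.01, "turn": 0, "grip": 0.62},
    {"tx": 0, "ty": 0.8, "tz": 0.02, "turn": 0, "grip": 0.62},
    {"tx": 0, "ty": 1.2, "tz": 0.03, "turn": 0, "grip": 0.62},
    {"tx": 0, "ty": 1.6, "tz": 0.04, "turn": 0, "grip": 0.62},
    {"tx": 0, "ty": 2.0, "tz": 0.05, "turn": 0, "grip": 0.62},
  ],
)

```text
clock: 8.12
tcp_pos: [0.5449, -0.0404, 0.0532]
eef_rot: [0.667, 0.234, 0.667, -0.234]
contact_force: [-0.5, 0.7, 0.3]
finger_gap: 0.0161
```

Request:
play_rows(
  increments=[
    {"tx": 0, "ty": 0.4, "tz": 0.01, "turn": 0, "grip": 0.62},
    {"tx": 0, "ty": 0.8, "tz": 0.02, "turn": 0, "grip": 0.62},
    {"tx": 0, "ty": 1.2, "tz": 0.03, "turn": 0, "grip": 0.62},
    {"tx": 0, "ty": 1.6, "tz": 0.04, "turn": 0, "grip": 0.62},
    {"tx": 0, "ty": 2.0, "tz": 0.05, "turn": 0, "grip": 0.62},
  ],
)

```text
clock: 8.53
tcp_pos: [0.5577, -0.0253, 0.0533]
eef_rot: [0.667, 0.234, 0.667, -0.234]
contact_force: [-0.5, -0.0, 0.2]
finger_gap: 0.0158
```

Request:
play_rows(
  increments=[
    {"tx": 0, "ty": 0.4, "tz": 0.01, "turn": 0, "grip": 0.62},
    {"tx": 0, "ty": 0.8, "tz": 0.02, "turn": 0, "grip": 0.62},
    {"tx": 0, "ty": 1.2, "tz": 0.03, "turn": 0, "grip": 0.62},
    {"tx": 0, "ty": 1.6, "tz": 0.04, "turn": 0, "grip": 0.62},
    {"tx": 0, "ty": 1.9, "tz": 0.05, "turn": 0, "grip": 0.62},
  ],
)

```text
clock: 8.95
tcp_pos: [0.5701, -0.0107, 0.0532]
eef_rot: [0.667, 0.234, 0.667, -0.234]
contact_force: [-0.1, -0.0, -0.1]
finger_gap: 0.016
```

Request:
play_rows(
  increments=[
    {"tx": 0, "ty": -0.5, "tz": 0, "turn": 0, "grip": 0.62},
    {"tx": 0, "ty": -1, "tz": 0, "turn": 0, "grip": 0.62},
    {"tx": 0, "ty": -1.5, "tz": 0, "turn": 0, "grip": 0.62},
    {"tx": 0, "ty": -1.5, "tz": 0, "turn": 0, "grip": 0.62},
    {"tx": 0, "ty": -1.5, "tz": 0, "turn": 0, "grip": 0.62},
  ],
)

```text
clock: 9.37
tcp_pos: [0.5599, -0.0236, 0.0533]
eef_rot: [0.667, 0.234, 0.667, -0.235]
contact_force: [-0.6, 1.0, 0.6]
finger_gap: 0.0163
```

```bash
cat > disc.py <<'E'
from h import *
t,R,s=pose();z=R.apply([0,0,1]);print("tcp",np.round(t,4),"yaw",round(np.arctan2(z[1],z[0]),3),"clock",round(s["clock"],2),"F",np.round(s["contact_force"],1))
p=imaging.capture("wrist");W=cloud(p);Z=W[...,2];m=((Z>.055)&(Z<.067)).astype(np.uint8)
n,lab,st,c=cv2.connectedComponentsWithStats(m)
for i in range(1,n):
    if st[i,4]>200:
        q=W[lab==i];d=np.ptp(q[:,:2],axis=0)
        if max(d)<.06: print(st[i],"mid",np.round((q[:,:2].min(0)+q[:,:2].max(0))/2,4),np.round(d,3),round(float(np.median(q[:,2])),4))
for d in imaging.tip_of(p,"bearing_a_center")[:4]: print("net",round(d["score"],2),np.round(d["point"]),np.round(world(p,*d["point"],.0545),4))
for d in imaging.tip_of(p,"gate")[:1]: print("gate",round(d["score"],2),np.round(d["point"]),np.round(world(p,*d["point"],.05),4))
import sys
if len(sys.argv)>1: cv2.imwrite(f"pics/{sys.argv[1]}.png",p["pixels"][:,:,::-1])
E
python3 disc.py w5; python3 -c "
from h import *
go([.587,-.03,.0535],-.03)"
```

```text
tcp [ 0.5599 -0.0236  0.0533] yaw -0.676 clock 9.37 F [-0.6  1.   0.6]
[ 231    0  176   98 8098] mid [0.6387 0.056 ] [0.053 0.04 ] 0.0615
[479   0  51  46 899] mid [0.6879 0.0079] [0.009 0.016] 0.0611
[ 239  153   74   74 4312] mid [0.587  0.0105] [0.032 0.031] 0.0589
[ 445  214   77   69 3894] mid [ 0.6421 -0.0688] [0.031 0.033] 0.0588
[226 256  34  47 358] mid [ 0.5548 -0.0144] [0.014 0.022] 0.0623
[294 256  34  46 356] mid [ 0.5715 -0.027 ] [0.022 0.017] 0.0624
[  69  283   66   49 1098] mid [0.4922 0.0157] [0.017 0.026] 0.0616
[ 461  329   67   54 2366] mid [ 0.6195 -0.1256] [0.027 0.033] 0.0588
[368 394  30  26 227] mid [ 0.5573 -0.1148] [0.007 0.016] 0.0623
net 0.78 [277. 187.] [0.5875 0.0107 0.0545]
gate 0.71 [237. 131.] [0.589  0.0393 0.05  ]
shift cm [-0.02  1.1   2.52]
jaw yaw -0.675 turn -0.645
```

Request:
play_rows(
  increments=[
    {"tx": 0, "ty": 0.15, "tz": 0.55, "turn": -0.12, "grip": 0.62},
    {"tx": 0, "ty": 0.3, "tz": 1.1, "turn": -0.24, "grip": 0.62},
    {"tx": 0, "ty": 0.45, "tz": 1.65, "turn": -0.36, "grip": 0.62},
    {"tx": 0, "ty": 0.6, "tz": 2.2, "turn": -0.48, "grip": 0.62},
    {"tx": 0, "ty": 0.8, "tz": 2.75, "turn": -0.6, "grip": 0.62},
  ],
)

```text
clock: 9.93
tcp_pos: [0.5872, -0.0338, 0.0533]
eef_rot: [0.707, 0.024, 0.707, -0.024]
contact_force: [-0.8, -0.1, 0.1]
finger_gap: 0.0161
```

Request:
play_rows(
  increments=[
    {"tx": 0, "ty": 0, "tz": 0, "turn": -0.045, "grip": 0.62},
    {"tx": 0, "ty": 0, "tz": 0, "turn": -0.045, "grip": 0.62},
    {"tx": 0, "ty": 0, "tz": 0, "turn": -0.045, "grip": 0.62},
    {"tx": 0, "ty": 0, "tz": 0, "turn": -0.045, "grip": 0.62},
    {"tx": 0, "ty": 0, "tz": 0, "turn": -0.045, "grip": 0.62},
  ],
)

```text
clock: 10.35
tcp_pos: [0.5867, -0.0335, 0.0533]
eef_rot: [0.707, 0.011, 0.707, -0.011]
contact_force: [-0.5, -0.2, 0.7]
finger_gap: 0.0161
```

Request:
play_rows(
  increments=[
    {"tx": 0, "ty": 0.5, "tz": 0, "turn": 0, "grip": 0.62},
    {"tx": 0, "ty": 1, "tz": 0, "turn": 0, "grip": 0.62},
    {"tx": 0, "ty": 1.5, "tz": 0, "turn": 0, "grip": 0.62},
    {"tx": 0, "ty": 2, "tz": 0, "turn": 0, "grip": 0.62},
    {"tx": 0, "ty": 2.5, "tz": 0, "turn": 0, "grip": 0.62},
  ],
)

```text
clock: 10.77
tcp_pos: [0.5875, -0.0079, 0.0533]
eef_rot: [0.707, 0.01, 0.707, -0.01]
contact_force: [-0.1, -0.0, -0.8]
finger_gap: 0.0158
```

```bash
python3 disc.py w6
```

```text
tcp [ 0.5875 -0.0079  0.0533] yaw -0.029 clock 10.77 F [-0.1 -0.  -0.8]
[ 226  192  102  110 4642] mid [0.5888 0.0082] [0.044 0.052] 0.0589
[   9  210   70   64 1280] mid [0.4909 0.0165] [0.02  0.025] 0.0618
[486 226  42  35 694] mid [0.688 0.01 ] [0.01  0.012] 0.0614
[   0  301   43  100 1934] mid [ 0.4615 -0.0427] [0.008 0.055] 0.0605
net 0.91 [279. 225.] [0.5903 0.0185 0.0545]
gate 0.98 [272. 180.] [0.5879 0.038  0.05  ]
```

View pics/w6.png

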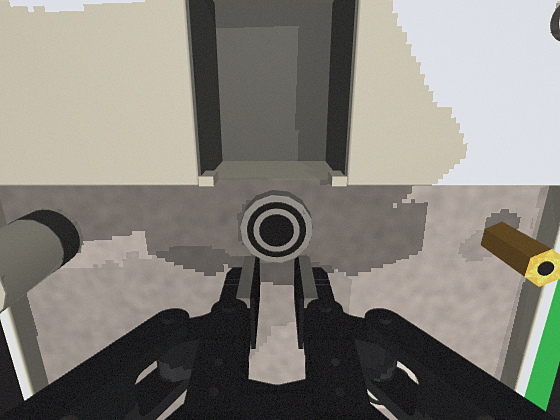

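Bearing at (276,228), square with the gate (centre column about 274) and within 1 mm. I push it through.

Request:
play_rows(
  increments=[
    {"tx": 0, "ty": 0.4, "tz": -0.02, "turn": 0, "grip": 0.62},
    {"tx": 0, "ty": 0.8, "tz": -0.04, "turn": 0, "grip": 0.62},
    {"tx": 0, "ty": 1.2, "tz": -0.06, "turn": 0, "grip": 0.62},
    {"tx": 0, "ty": 1.6, "tz": -0.08, "turn": 0, "grip": 0.62},
    {"tx": 0, "ty": 2.0, "tz": -0.1, "turn": 0, "grip": 0.62},
  ],
)

```text
clock: 11.33
tcp_pos: [0.5872, 0.0117, 0.0533]
eef_rot: [0.707, 0.011, 0.707, -0.011]
contact_force: [-0.2, -0.9, -0.2]
finger_gap: 0.0161
```

Request:
play_rows(
  increments=[
    {"tx": 0, "ty": 0.4, "tz": 0, "turn": 0, "grip": 0.62},
    {"tx": 0, "ty": 0.8, "tz": 0, "turn": 0, "grip": 0.62},
    {"tx": 0, "ty": 1.2, "tz": 0, "turn": 0, "grip": 0.62},
    {"tx": 0, "ty": 1.5, "tz": 0, "turn": 0, "grip": 0.62},
    {"tx": 0, "ty": 1.5, "tz": 0, "turn": 0, "grip": 0.62},
  ],
)

```text
clock: 11.75
tcp_pos: [0.5877, 0.0274, 0.0533]
eef_rot: [0.707, 0.01, 0.707, -0.01]
contact_force: [0.4, 0.3, -0.9]
finger_gap: 0.0162
```

Request:
play_rows(
  increments=[
    {"tx": 0, "ty": -1, "tz": 0, "turn": 0, "grip": 0.62},
    {"tx": -1, "ty": -2, "tz": 0, "turn": 0, "grip": 0.62},
    {"tx": -2.5, "ty": -3, "tz": 0, "turn": 0, "grip": 0.62},
    {"tx": -4, "ty": -3.5, "tz": 0, "turn": 0, "grip": 0.62},
    {"tx": -4, "ty": -3.5, "tz": 0, "turn": 0, "grip": 0.62},
  ],
)

```text
clock: 12.17
tcp_pos: [0.5875, -0.0117, 0.0954]
eef_rot: [0.708, 0.011, 0.706, -0.012]
contact_force: [-0.0, -0.1, 0.3]
finger_gap: 0.0162
```

```bash
python3 disc.py w7
```

```text
tcp [ 0.5875 -0.0117  0.0954] yaw -0.033 clock 12.17 F [-0.  -0.1  0.3]
[ 72 180  47  50 618] mid [0.4911 0.0164] [0.019 0.025] 0.0617
[443 192  28  26 330] mid [0.6875 0.0101] [0.009 0.012] 0.0609
[344 300  40  18 358] mid [ 0.6411 -0.057 ] [0.024 0.01 ] 0.0582
net 0.78 [274. 103.] [0.5898 0.0658 0.0545]
gate 0.67 [275. 152.] [0.5894 0.0402 0.05  ]
```

View pics/w7.png

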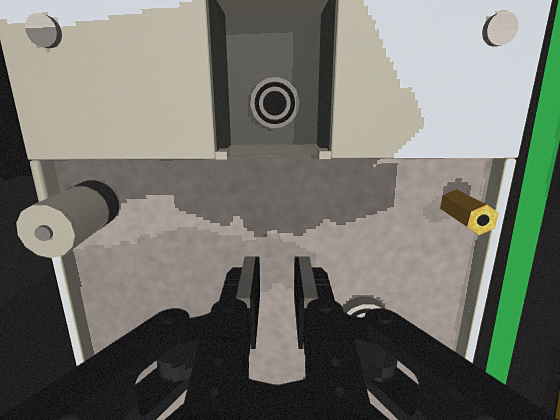

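First bearing is in the slot at (274,103). The cell and spacer look undisturbed. Now the right-hand front bearing at world (0.642, -0.0687).

Request:
play_rows(
  increments=[
    {"tx": 0, "ty": -1.7, "tz": 1.6, "turn": -0.12, "grip": 0.62},
    {"tx": 0, "ty": -3.4, "tz": 3.2, "turn": -0.24, "grip": 0.62},
    {"tx": 0, "ty": -5.1, "tz": 4.8, "turn": -0.36, "grip": 0.62},
    {"tx": 0, "ty": -6.8, "tz": 6.4, "turn": -0.48, "grip": 0.62},
    {"tx": 0, "ty": -8.6, "tz": 7.9, "turn": -0.6, "grip": 0.62},
  ],
)

```text
clock: 12.73
tcp_pos: [0.6633, -0.0974, 0.0922]
eef_rot: [0.678, -0.201, 0.678, 0.201]
contact_force: [-0.1, 1.2, -0.8]
finger_gap: 0.0159
```

Request:
play_rows(
  increments=[
    {"tx": 0, "ty": 0, "tz": 0, "turn": -0.036, "grip": 0.62},
    {"tx": 0, "ty": 0, "tz": 0, "turn": -0.036, "grip": 0.62},
    {"tx": 0, "ty": 0, "tz": 0, "turn": -0.036, "grip": 0.62},
    {"tx": 0, "ty": 0, "tz": 0, "turn": -0.036, "grip": 0.62},
    {"tx": 0, "ty": 0, "tz": 0, "turn": -0.036, "grip": 0.62},
  ],
)

```text
clock: 13.15
tcp_pos: [0.6625, -0.0958, 0.0931]
eef_rot: [0.675, -0.211, 0.675, 0.211]
contact_force: [-0.0, 0.1, 0.4]
finger_gap: 0.0163
```

```bash
python3 disc.py w8;python3 -c "
from h import *
go([.6635,-.100,.0533],.603)"
```

```text
tcp [ 0.6625 -0.0958  0.0931] yaw 0.607 clock 13.15 F [-0.   0.1  0.4]
[419 105  22  30 295] mid [0.6872 0.006 ] [0.007 0.013] 0.0614
[  52  148   57   52 2169] mid [ 0.5546 -0.1202] [0.028 0.026] 0.0626
[ 242  157   59   58 2624] mid [ 0.6419 -0.0688] [0.031 0.031] 0.0589
[ 151  215   57   54 2326] mid [ 0.6174 -0.1258] [0.031 0.032] 0.0588
[248 324  50  57 791] mid [ 0.7065 -0.1592] [0.008 0.052] 0.0608
[  0 392  25  20 294] mid [ 0.5807 -0.2903] [0.016 0.006] 0.0595
gate 0.24 [431. 119.] [0.6917 0.0084 0.05  ]
shift cm [ 4.01 -0.34 -0.16]
jaw yaw 0.607 turn 0.004
```

Request:
play_rows(
  increments=[
    {"tx": 1.5, "ty": -0.3, "tz": -0.2, "turn": 0, "grip": 0.62},
    {"tx": 3, "ty": -0.3, "tz": -0.2, "turn": 0, "grip": 0.62},
    {"tx": 3.5, "ty": -0.3, "tz": -0.2, "turn": 0, "grip": 0.62},
    {"tx": 4, "ty": -0.3, "tz": -0.2, "turn": 0, "grip": 0.62},
    {"tx": 4, "ty": -0.3, "tz": -0.2, "turn": 0, "grip": 0.62},
  ],
)

```text
clock: 13.72
tcp_pos: [0.6621, -0.1005, 0.0515]
eef_rot: [0.674, -0.211, 0.676, 0.211]
contact_force: [-0.9, 0.7, -0.9]
finger_gap: 0.0163
```

Request:
play_rows(
  increments=[
    {"tx": 0, "ty": 0.5, "tz": 0, "turn": 0, "grip": 0.62},
    {"tx": 0, "ty": 1, "tz": 0, "turn": 0, "grip": 0.62},
    {"tx": 0, "ty": 1.5, "tz": 0, "turn": 0, "grip": 0.62},
    {"tx": 0, "ty": 2, "tz": 0, "turn": 0, "grip": 0.62},
    {"tx": 0, "ty": 2.5, "tz": 0, "turn": 0, "grip": 0.62},
  ],
)

```text
clock: 14.13
tcp_pos: [0.6486, -0.0795, 0.0537]
eef_rot: [0.675, -0.211, 0.675, 0.211]
contact_force: [0.7, 0.1, 0.1]
finger_gap: 0.0163
```

Request:
play_rows(
  increments=[
    {"tx": 0, "ty": 0.5, "tz": 0, "turn": 0, "grip": 0.62},
    {"tx": 0, "ty": 1, "tz": 0, "turn": 0, "grip": 0.62},
    {"tx": 0, "ty": 1.5, "tz": 0, "turn": 0, "grip": 0.62},
    {"tx": 0, "ty": 2, "tz": 0, "turn": 0, "grip": 0.62},
    {"tx": 0, "ty": 2.5, "tz": 0, "turn": 0, "grip": 0.62},
  ],
)

```text
clock: 14.55
tcp_pos: [0.6343, -0.0592, 0.0533]
eef_rot: [0.675, -0.211, 0.675, 0.211]
contact_force: [0.5, 0.1, -0.0]
finger_gap: 0.0161
```

```bash
python3 disc.py w9
```

```text
tcp [ 0.6343 -0.0592  0.0533] yaw 0.606 clock 14.55 F [ 0.5  0.1 -0. ]
[ 226  192  102  111 4632] mid [ 0.6273 -0.0467] [0.044 0.05 ] 0.0589
[446 216  48  41 689] mid [0.6877 0.0078] [0.01  0.016] 0.0614
[  22  261   67   59 2886] mid [ 0.5547 -0.1199] [0.027 0.028] 0.0625
[ 418  268   81   70 1692] mid [ 0.7107 -0.0196] [0.009 0.043] 0.0606
[  0 363  44  36 807] mid [ 0.5599 -0.1821] [0.024 0.009] 0.0595
gate 0.97 [319.  24.] [0.5883 0.0385 0.05  ]
```

Request:
play_rows(
  increments=[
    {"tx": 0, "ty": 0.5, "tz": 0.02, "turn": 0, "grip": 0.62},
    {"tx": 0, "ty": 1, "tz": 0.04, "turn": 0, "grip": 0.62},
    {"tx": 0, "ty": 1.5, "tz": 0.06, "turn": 0, "grip": 0.62},
    {"tx": 0, "ty": 2, "tz": 0.08, "turn": 0, "grip": 0.62},
    {"tx": 0, "ty": 2.5, "tz": 0.1, "turn": 0, "grip": 0.62},
  ],
)

```text
clock: 15.12
tcp_pos: [0.6207, -0.0379, 0.0532]
eef_rot: [0.675, -0.211, 0.675, 0.211]
contact_force: [-0.4, -0.1, -0.0]
finger_gap: 0.0166
```

Request:
play_rows(
  increments=[
    {"tx": 0, "ty": 0.6, "tz": 0, "turn": 0, "grip": 0.62},
    {"tx": 0, "ty": 1.2, "tz": 0, "turn": 0, "grip": 0.62},
    {"tx": 0, "ty": 1.8, "tz": 0, "turn": 0, "grip": 0.62},
    {"tx": 0, "ty": 2.4, "tz": 0, "turn": 0, "grip": 0.62},
    {"tx": 0, "ty": 3.0, "tz": 0, "turn": 0, "grip": 0.62},
  ],
)

```text
clock: 15.53
tcp_pos: [0.6036, -0.0132, 0.0533]
eef_rot: [0.675, -0.211, 0.675, 0.211]
contact_force: [-0.4, -0.7, 0.0]
finger_gap: 0.0161
```

Request:
play_rows(
  increments=[
    {"tx": 0, "ty": -0.5, "tz": 0, "turn": 0, "grip": 0.62},
    {"tx": 0, "ty": -1, "tz": 0, "turn": 0, "grip": 0.62},
    {"tx": 0, "ty": -1.5, "tz": 0, "turn": 0, "grip": 0.62},
    {"tx": 0, "ty": -1.5, "tz": 0, "turn": 0, "grip": 0.62},
    {"tx": 0, "ty": -1.5, "tz": 0, "turn": 0, "grip": 0.62},
  ],
)

```text
clock: 15.95
tcp_pos: [0.6129, -0.0272, 0.0531]
eef_rot: [0.675, -0.21, 0.675, 0.21]
contact_force: [-0.4, 0.7, 0.5]
finger_gap: 0.0162
```

```bash
python3 disc.py w10;python3 -c "
from h import *
go([.587,-.034,.0533],-.03)"
```

```text
tcp [ 0.6129 -0.0272  0.0531] yaw 0.604 clock 15.95 F [-0.4  0.7  0.5]
[  39    0   54   59 1269] mid [0.4959 0.0153] [0.01  0.024] 0.0617
[ 150    0  161   91 6792] mid [0.5395 0.0564] [0.05  0.035] 0.0616
[ 240  150   75   75 4347] mid [0.5895 0.0094] [0.031 0.031] 0.0589
[226 256  34  46 358] mid [ 0.6027 -0.0303] [0.021 0.018] 0.0624
[294 256  34  47 370] mid [ 0.6211 -0.0189] [0.014 0.022] 0.0623
[433 293  44  41 667] mid [0.6879 0.0078] [0.01  0.016] 0.0612
[  39  332   61   49 1777] mid [ 0.5527 -0.1195] [0.023 0.027] 0.0624
[156 393  30  27 227] mid [ 0.6114 -0.12  ] [0.006 0.021] 0.0588
net 0.63 [342.  80.] [0.5861 0.059  0.0545]
gate 0.97 [314. 126.] [0.5883 0.0385 0.05  ]
shift cm [-0.01  0.81 -2.54]
jaw yaw 0.606 turn 0.636
```

Request:
play_rows(
  increments=[
    {"tx": 0, "ty": 0.15, "tz": -0.5, "turn": 0.12, "grip": 0.62},
    {"tx": 0, "ty": 0.3, "tz": -1.0, "turn": 0.24, "grip": 0.62},
    {"tx": 0, "ty": 0.45, "tz": -1.5, "turn": 0.36, "grip": 0.62},
    {"tx": 0, "ty": 0.6, "tz": -2.0, "turn": 0.48, "grip": 0.62},
    {"tx": 0, "ty": 0.75, "tz": -2.45, "turn": 0.6, "grip": 0.62},
  ],
)

```text
clock: 16.52
tcp_pos: [0.5878, -0.0339, 0.0533]
eef_rot: [0.707, -0.0, 0.707, 0.0]
contact_force: [-0.1, 0.0, -0.3]
finger_gap: 0.0164
```

Request:
play_rows(
  increments=[
    {"tx": 0, "ty": 0, "tz": 0, "turn": 0.036, "grip": 0.62},
    {"tx": 0, "ty": 0, "tz": 0, "turn": 0.036, "grip": 0.62},
    {"tx": 0, "ty": 0, "tz": 0, "turn": 0.036, "grip": 0.62},
    {"tx": 0, "ty": 0, "tz": 0, "turn": 0.036, "grip": 0.62},
    {"tx": 0, "ty": 0, "tz": 0, "turn": 0.036, "grip": 0.62},
  ],
)

```text
clock: 16.93
tcp_pos: [0.5884, -0.0338, 0.0532]
eef_rot: [0.707, 0.01, 0.707, -0.01]
contact_force: [0.0, 0.5, 0.2]
finger_gap: 0.0161
```

Request:
play_rows(
  increments=[
    {"tx": 0, "ty": 0.5, "tz": 0, "turn": 0, "grip": 0.62},
    {"tx": 0, "ty": 1, "tz": 0, "turn": 0, "grip": 0.62},
    {"tx": 0, "ty": 1.5, "tz": 0, "turn": 0, "grip": 0.62},
    {"tx": 0, "ty": 2, "tz": 0, "turn": 0, "grip": 0.62},
    {"tx": 0, "ty": 2.5, "tz": 0, "turn": 0, "grip": 0.62},
  ],
)

```text
clock: 17.35
tcp_pos: [0.5889, -0.0081, 0.0533]
eef_rot: [0.707, 0.01, 0.707, -0.01]
contact_force: [-0.3, 0.1, -0.0]
finger_gap: 0.0161
```

```bash
python3 disc.py w11
```

```text
tcp [ 0.5889 -0.0081  0.0533] yaw -0.029 clock 17.35 F [-0.3  0.1 -0. ]
[ 226  192  102  112 4650] mid [0.5902 0.0082] [0.043 0.051] 0.0589
[   5  210   71   63 1298] mid [0.4902 0.0163] [0.021 0.026] 0.0618
[484 225  41  36 691] mid [0.6879 0.0103] [0.01  0.012] 0.0614
[   0  300   40  102 1959] mid [ 0.4613 -0.043 ] [0.009 0.056] 0.0604
net 0.88 [273. 111.] [0.5907 0.067  0.0545]
gate 0.63 [272. 177.] [0.5892 0.0392 0.05  ]
```

Request:
play_rows(
  increments=[
    {"tx": 0, "ty": 0.4, "tz": -0.06, "turn": 0, "grip": 0.62},
    {"tx": 0, "ty": 0.8, "tz": -0.12, "turn": 0, "grip": 0.62},
    {"tx": 0, "ty": 1.2, "tz": -0.18, "turn": 0, "grip": 0.62},
    {"tx": 0, "ty": 1.6, "tz": -0.2, "turn": 0, "grip": 0.62},
    {"tx": 0, "ty": 2.0, "tz": -0.2, "turn": 0, "grip": 0.62},
  ],
)

```text
clock: 17.92
tcp_pos: [0.5874, 0.0116, 0.0533]
eef_rot: [0.707, 0.011, 0.707, -0.011]
contact_force: [-0.3, -0.6, 0.9]
finger_gap: 0.0164
```

Request:
play_rows(
  increments=[
    {"tx": 0, "ty": 0.4, "tz": 0, "turn": 0, "grip": 0.62},
    {"tx": 0, "ty": 0.8, "tz": 0, "turn": 0, "grip": 0.62},
    {"tx": 0, "ty": 1.2, "tz": 0, "turn": 0, "grip": 0.62},
    {"tx": 0, "ty": 1.5, "tz": 0, "turn": 0, "grip": 0.62},
    {"tx": 0, "ty": 1.5, "tz": 0, "turn": 0, "grip": 0.62},
  ],
)

```text
clock: 18.33
tcp_pos: [0.588, 0.0272, 0.0533]
eef_rot: [0.707, 0.01, 0.707, -0.01]
contact_force: [-0.6, -0.2, -0.1]
finger_gap: 0.0163
```

Request:
play_rows(
  increments=[
    {"tx": 0, "ty": -1, "tz": 0, "turn": 0, "grip": 0.62},
    {"tx": -1, "ty": -2, "tz": 0, "turn": 0, "grip": 0.62},
    {"tx": -2.5, "ty": -3, "tz": 0, "turn": 0, "grip": 0.62},
    {"tx": -4, "ty": -3.5, "tz": 0, "turn": 0, "grip": 0.62},
    {"tx": -4, "ty": -3.5, "tz": 0, "turn": 0, "grip": 0.62},
  ],
)

```text
clock: 18.75
tcp_pos: [0.5878, -0.0118, 0.0954]
eef_rot: [0.708, 0.011, 0.706, -0.012]
contact_force: [0.1, -0.7, -0.1]
finger_gap: 0.0164
```

```bash
python3 disc.py w12
```

```text
tcp [ 0.5878 -0.0118  0.0954] yaw -0.033 clock 18.75 F [ 0.1 -0.7 -0.1]
[ 73 180  45  50 629] mid [0.4908 0.0163] [0.019 0.025] 0.0617
[443 191  29  26 331] mid [0.6879 0.0097] [0.009 0.013] 0.0613
net 0.73 [276. 101.] [0.5911 0.0667 0.0545]
gate 0.96 [270. 154.] [0.5872 0.0391 0.05  ]
```

View pics/w12.png

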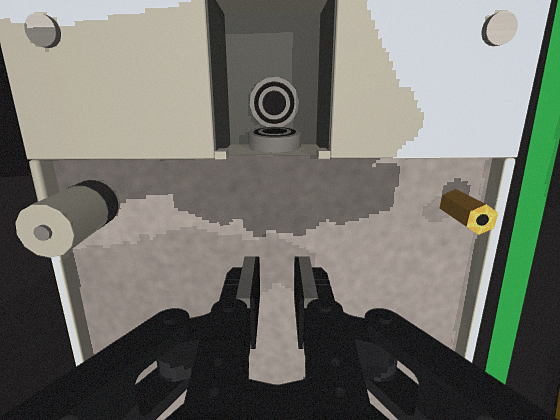

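Two bearings are in the slot: one flat at (274,102), one tilted against the wall at (275,138). I check the tilted one's depth, then go on to the third.

```bash
python3 - <<'E'
from h import *
p=imaging.capture("wrist")
for u,v in [(275,102),(275,85),(275,116),(275,128),(275,133),(275,140),(275,148),(260,138),(290,138)]: print(u,v,np.round(world(p,u,v),4))
go([.6245,-.164,.0954],.168)
E
```

```text
275 102 [0.5891 0.0681 0.0135]
275 85 [0.5894 0.0781 0.0135]
275 116 [0.5888 0.0597 0.0142]
275 128 [0.5886 0.0522 0.0121]
275 133 [0.5886 0.0503 0.0255]
275 140 [0.5886 0.0479 0.0406]
275 148 [0.5885 0.0438 0.0434]
260 138 [0.5799 0.0487 0.0352]
290 138 [0.5973 0.0483 0.0363]
shift cm [ -0.27 -15.36   4.26]
jaw yaw -0.03 turn -0.198
```

Request:
play_rows(
  increments=[
    {"tx": 0, "ty": -3, "tz": 0.7, "turn": 0, "grip": 0.62},
    {"tx": 0, "ty": -6, "tz": 1.4, "turn": 0, "grip": 0.62},
    {"tx": 0, "ty": -9, "tz": 2.1, "turn": 0, "grip": 0.62},
    {"tx": 0, "ty": -12, "tz": 2.8, "turn": 0, "grip": 0.62},
    {"tx": 0, "ty": -14.6, "tz": 3.3, "turn": 0, "grip": 0.62},
  ],
)

```text
clock: 19.37
tcp_pos: [0.6155, -0.1576, 0.0922]
eef_rot: [0.707, 0.011, 0.707, -0.011]
contact_force: [-0.3, 0.9, 0.9]
finger_gap: 0.0163
```

Request:
play_rows(
  increments=[
    {"tx": 0, "ty": 0, "tz": 0, "turn": 0, "grip": 0.62},
    {"tx": 0, "ty": 0, "tz": 0, "turn": 0, "grip": 0.62},
    {"tx": 0, "ty": 0, "tz": 0, "turn": 0, "grip": 0.62},
    {"tx": 0, "ty": 0, "tz": 0, "turn": 0, "grip": 0.62},
    {"tx": 0, "ty": 0, "tz": 0, "turn": 0, "grip": 0.62},
  ],
)

```text
clock: 19.78
tcp_pos: [0.6155, -0.154, 0.0931]
eef_rot: [0.707, 0.01, 0.707, -0.01]
contact_force: [-0.5, 0.3, -0.6]
finger_gap: 0.016
```

```bash
python3 disc.py w13;python3 -c "
from h import *
go([.6164,-.1587,.0533],-.03)"
```

```text
tcp [ 0.6155 -0.154   0.0931] yaw -0.028 clock 19.78 F [-0.5  0.3 -0.6]
[ 132  167   56   51 1956] mid [ 0.5548 -0.1201] [0.027 0.026] 0.0626
[ 248  169   58   57 2553] mid [ 0.6172 -0.1258] [0.031 0.031] 0.0589
[260 285  34  14 447] mid [ 0.6157 -0.1838] [0.02  0.007] 0.0608
shift cm [ 4.   -0.39  0.09]
jaw yaw -0.029 turn 0.001
```

Request:
play_rows(
  increments=[
    {"tx": 0.5, "ty": -0.4, "tz": 0.1, "turn": 0, "grip": 0.62},
    {"tx": 2, "ty": -0.4, "tz": 0.1, "turn": 0, "grip": 0.62},
    {"tx": 3.2, "ty": -0.4, "tz": 0.1, "turn": 0, "grip": 0.62},
    {"tx": 4, "ty": -0.4, "tz": 0.1, "turn": 0, "grip": 0.62},
    {"tx": 4, "ty": -0.4, "tz": 0.1, "turn": 0, "grip": 0.62},
  ],
)

```text
clock: 20.35
tcp_pos: [0.6156, -0.1597, 0.0513]
eef_rot: [0.706, 0.011, 0.708, -0.01]
contact_force: [0.5, -0.0, -0.2]
finger_gap: 0.0166
```

Request:
play_rows(
  increments=[
    {"tx": 0, "ty": 0.3, "tz": 0, "turn": 0, "grip": 0.62},
    {"tx": 0, "ty": 0.6, "tz": 0, "turn": 0, "grip": 0.62},
    {"tx": 0, "ty": 0.9, "tz": 0, "turn": 0, "grip": 0.62},
    {"tx": 0, "ty": 1.2, "tz": 0, "turn": 0, "grip": 0.62},
    {"tx": 0, "ty": 1.5, "tz": 0, "turn": 0, "grip": 0.62},
  ],
)

```text
clock: 20.77
tcp_pos: [0.617, -0.1444, 0.0537]
eef_rot: [0.707, 0.01, 0.707, -0.011]
contact_force: [-0.0, 0.9, 0.6]
finger_gap: 0.0162
```

Request:
play_rows(
  increments=[
    {"tx": 0, "ty": 0.5, "tz": -0.13, "turn": 0, "grip": 0.62},
    {"tx": 0, "ty": 1, "tz": -0.26, "turn": 0, "grip": 0.62},
    {"tx": 0, "ty": 1.5, "tz": -0.39, "turn": 0, "grip": 0.62},
    {"tx": 0, "ty": 2, "tz": -0.52, "turn": 0, "grip": 0.62},
    {"tx": 0, "ty": 2.5, "tz": -0.65, "turn": 0, "grip": 0.62},
  ],
)

```text
clock: 21.18
tcp_pos: [0.611, -0.119, 0.0533]
eef_rot: [0.707, 0.011, 0.707, -0.011]
contact_force: [0.4, -0.8, -0.1]
finger_gap: 0.0162
```

```bash
python3 disc.py w14
```

```text
tcp [ 0.611  -0.119   0.0533] yaw -0.03 clock 21.18 F [ 0.4 -0.8 -0.1]
[ 226  193  102  112 4646] mid [ 0.6122 -0.1032] [0.043 0.052] 0.0589
[ 118  259   66   58 2587] mid [ 0.5548 -0.1194] [0.027 0.026] 0.0626
[  0 383  49  19 629] mid [ 0.478  -0.1797] [0.025 0.007] 0.0595
```

Request:
play_rows(
  increments=[
    {"tx": 0, "ty": 0.5, "tz": -0.13, "turn": 0, "grip": 0.62},
    {"tx": 0, "ty": 1, "tz": -0.26, "turn": 0, "grip": 0.62},
    {"tx": 0, "ty": 1.5, "tz": -0.39, "turn": 0, "grip": 0.62},
    {"tx": 0, "ty": 2, "tz": -0.52, "turn": 0, "grip": 0.62},
    {"tx": 0, "ty": 2.5, "tz": -0.65, "turn": 0, "grip": 0.62},
  ],
)

```text
clock: 21.75
tcp_pos: [0.6052, -0.0937, 0.0532]
eef_rot: [0.707, 0.011, 0.707, -0.01]
contact_force: [-0.7, -0.6, -0.9]
finger_gap: 0.0162
```

Request:
play_rows(
  increments=[
    {"tx": 0, "ty": 0.5, "tz": -0.13, "turn": 0, "grip": 0.62},
    {"tx": 0, "ty": 1, "tz": -0.26, "turn": 0, "grip": 0.62},
    {"tx": 0, "ty": 1.5, "tz": -0.39, "turn": 0, "grip": 0.62},
    {"tx": 0, "ty": 2, "tz": -0.52, "turn": 0, "grip": 0.62},
    {"tx": 0, "ty": 2.5, "tz": -0.65, "turn": 0, "grip": 0.62},
  ],
)

```text
clock: 22.17
tcp_pos: [0.5995, -0.0687, 0.0533]
eef_rot: [0.707, 0.011, 0.707, -0.011]
contact_force: [0.5, 0.5, 0.3]
finger_gap: 0.0161
```

Request:
play_rows(
  increments=[
    {"tx": 0, "ty": 0.5, "tz": -0.13, "turn": 0, "grip": 0.62},
    {"tx": 0, "ty": 1, "tz": -0.26, "turn": 0, "grip": 0.62},
    {"tx": 0, "ty": 1.5, "tz": -0.39, "turn": 0, "grip": 0.62},
    {"tx": 0, "ty": 2, "tz": -0.52, "turn": 0, "grip": 0.62},
    {"tx": 0, "ty": 2.5, "tz": -0.65, "turn": 0, "grip": 0.62},
  ],
)

```text
clock: 22.58
tcp_pos: [0.5938, -0.0436, 0.0533]
eef_rot: [0.707, 0.011, 0.707, -0.011]
contact_force: [-0.6, -0.1, 0.2]
finger_gap: 0.0161
```

Request:
play_rows(
  increments=[
    {"tx": 0, "ty": 0.5, "tz": -0.13, "turn": 0, "grip": 0.62},
    {"tx": 0, "ty": 1, "tz": -0.26, "turn": 0, "grip": 0.62},
    {"tx": 0, "ty": 1.5, "tz": -0.39, "turn": 0, "grip": 0.62},
    {"tx": 0, "ty": 2, "tz": -0.52, "turn": 0, "grip": 0.62},
    {"tx": 0, "ty": 2.5, "tz": -0.65, "turn": 0, "grip": 0.62},
  ],
)

```text
clock: 23.0
tcp_pos: [0.588, -0.0184, 0.0533]
eef_rot: [0.707, 0.011, 0.707, -0.011]
contact_force: [0.2, -0.9, 0.3]
finger_gap: 0.0164
```

```bash
python3 disc.py w15
```

```text
tcp [ 0.588  -0.0184  0.0533] yaw -0.03 clock 23.0 F [ 0.2 -0.9  0.3]
[548 181  12  43 258] mid [0.7092 0.0161] [0.003 0.017] 0.057
[   5  187   69   65 1298] mid [0.4913 0.0161] [0.019 0.026] 0.0619
[ 226  192  102  113 4651] mid [ 0.5892 -0.0021] [0.043 0.052] 0.059
[489 202  43  40 712] mid [0.6879 0.0082] [0.009 0.016] 0.0613
net 0.79 [276.  92.] [0.591  0.064  0.0545]
```

View pics/w15.png

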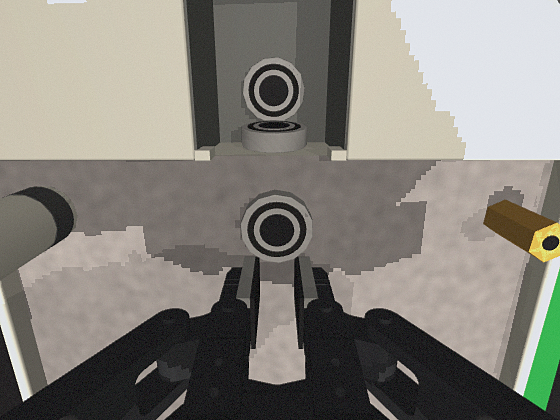

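Third bearing at (276,229), cradled, gate centre about column 272, so I trim 1.5 mm left and push through.

Request:
play_rows(
  increments=[
    {"tx": 0, "ty": 0.5, "tz": -0.06, "turn": 0, "grip": 0.62},
    {"tx": 0, "ty": 1, "tz": -0.12, "turn": 0, "grip": 0.62},
    {"tx": 0, "ty": 1.5, "tz": -0.16, "turn": 0, "grip": 0.62},
    {"tx": 0, "ty": 2, "tz": -0.16, "turn": 0, "grip": 0.62},
    {"tx": 0, "ty": 2.5, "tz": -0.16, "turn": 0, "grip": 0.62},
  ],
)

```text
clock: 23.57
tcp_pos: [0.5873, 0.0068, 0.0533]
eef_rot: [0.707, 0.011, 0.707, -0.01]
contact_force: [0.8, -0.1, -0.2]
finger_gap: 0.0163
```

Request:
play_rows(
  increments=[
    {"tx": 0, "ty": 0.5, "tz": 0, "turn": 0, "grip": 0.62},
    {"tx": 0, "ty": 1, "tz": 0, "turn": 0, "grip": 0.62},
    {"tx": 0, "ty": 1.5, "tz": 0, "turn": 0, "grip": 0.62},
    {"tx": 0, "ty": 1.9, "tz": 0, "turn": 0, "grip": 0.62},
    {"tx": 0, "ty": 2.1, "tz": 0, "turn": 0, "grip": 0.62},
  ],
)

```text
clock: 23.98
tcp_pos: [0.588, 0.0281, 0.0533]
eef_rot: [0.707, 0.01, 0.707, -0.01]
contact_force: [-0.3, 0.5, -0.4]
finger_gap: 0.0163
```

Request:
play_rows(
  increments=[
    {"tx": 0, "ty": -1, "tz": 0, "turn": 0, "grip": 0.62},
    {"tx": -1, "ty": -2, "tz": 0, "turn": 0, "grip": 0.62},
    {"tx": -2.5, "ty": -3, "tz": 0, "turn": 0, "grip": 0.62},
    {"tx": -4, "ty": -3.5, "tz": 0, "turn": 0, "grip": 0.62},
    {"tx": -4, "ty": -3.5, "tz": 0, "turn": 0, "grip": 0.62},
  ],
)

```text
clock: 24.4
tcp_pos: [0.5878, -0.0108, 0.0954]
eef_rot: [0.708, 0.011, 0.706, -0.012]
contact_force: [0.7, -0.5, -0.6]
finger_gap: 0.0161
```

```bash
python3 disc.py w16
```

```text
tcp [ 0.5878 -0.0108  0.0954] yaw -0.033 clock 24.4 F [ 0.7 -0.5 -0.6]
[ 69 182  49  50 625] mid [0.4909 0.0164] [0.019 0.025] 0.0619
[443 193  28  27 336] mid [0.6877 0.01  ] [0.009 0.012] 0.061
net 0.9 [274. 102.] [0.59   0.0673 0.0545]
net 0.46 [456. 206.] [0.6911 0.0077 0.0545]
net 0.33 [273. 143.] [0.5886 0.0463 0.0545]
gate 0.59 [272. 157.] [0.5878 0.0381 0.05  ]
```

View pics/w16.png

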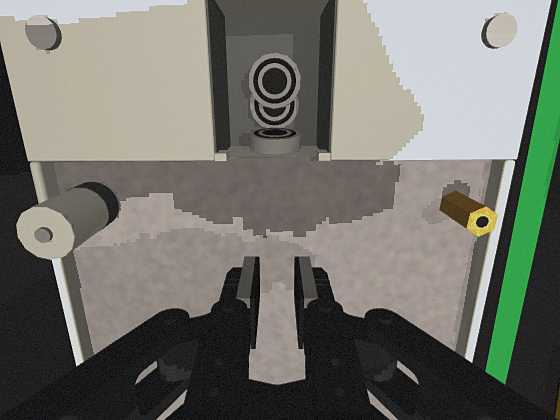

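All three bearings are in the slot: (275,80) on top of (275,110), and the leaning one at (275,140). I raise clear and do a last numeric check.

Request:
play_rows(
  increments=[
    {"tx": -2, "ty": 0, "tz": 0, "turn": 0, "grip": 0.62},
    {"tx": -4, "ty": 0, "tz": 0, "turn": 0, "grip": 0.62},
    {"tx": -6, "ty": 0, "tz": 0, "turn": 0, "grip": 0.62},
    {"tx": -8, "ty": 0, "tz": 0, "turn": 0, "grip": 0.62},
    {"tx": -10, "ty": 0, "tz": 0, "turn": 0, "grip": 0.62},
  ],
)

```text
clock: 24.97
tcp_pos: [0.5863, -0.0076, 0.1931]
eef_rot: [0.706, 0.01, 0.708, -0.01]
contact_force: [-0.0, 0.3, -0.1]
finger_gap: 0.0159
```

Request:
play_rows(
  increments=[
    {"tx": 0, "ty": 0, "tz": 0, "turn": 0, "grip": 0.62},
    {"tx": 0, "ty": 0, "tz": 0, "turn": 0, "grip": 0.62},
    {"tx": 0, "ty": 0, "tz": 0, "turn": 0, "grip": 0.62},
    {"tx": 0, "ty": 0, "tz": 0, "turn": 0, "grip": 0.62},
    {"tx": 0, "ty": 0, "tz": 0, "turn": 0, "grip": 0.62},
  ],
)

```text
clock: 25.38
tcp_pos: [0.5863, -0.0078, 0.192]
eef_rot: [0.706, 0.01, 0.708, -0.011]
contact_force: [-0.8, 0.5, 0.1]
finger_gap: 0.0159
```

```bash
python3 - <<'E'
from h import *
p=imaging.capture("wrist");W=cloud(p)
m=(W[...,0]>.56)&(W[...,0]<.617)&(W[...,1]>.045)&(W[...,1]<.112)
print("slot max z",np.percentile(W[m][:,2],[50,95,99.5]))
for n in("cell","spacer","nut"):
    for d in imaging.tip_of(p,n)[:2]: print(n,round(d["score"],2),np.round(world(p,*d["point"],.05),4))
q=imaging.capture("top")
for d in imaging.tip_of(q,"nut")[:2]: print("top nut",round(d["score"],2),np.round(world(q,*d["point"],.05),4))
r.sign_off()
E
```

```text
slot max z [0.01156796 0.3342445  0.3342445 ]
cell 0.84 [0.4855 0.0174 0.05  ]
cell 0.75 [0.5908 0.079  0.05  ]
spacer 0.66 [0.6917 0.0069 0.05  ]
nut 0.56 [ 0.5537 -0.1193  0.05  ]
the job is handed in; nothing more can be done
```

All three bearings were pushed through the gate one at a time and dropped into the slot. I handed the job in at about 25.5 s of the 61 s allowed. Each bearing was slid with the fingertips set about 16 mm apart behind it and was never lifted. Force readings after each move stayed around 1–2 N.

- **Bearings:** the last wrist picture shows all three in the slot. Two are stacked, and one leans against the wall under the gate. When I measured it, before the third bearing dropped in, the leaning one's top was at 43 mm, below the 50 mm deck.
- **Nut, cell and spacer:** in the last check they were within about 2 mm of where I first found them, so I take them as unmoved. I did not check the carton, wrench, screwdriver or cup again, but the arm never went near them.
- **Checks that failed or disagreed:**
  - The last height check of the slot gave nonsense (0.334 m at the 95th percentile, because pixels without a depth reading were included).
  - The top camera did not find the nut.
  - The network also reported a false second cell, located in the slot.
  - My first batch of moves was refused because of missing keys in the rows; nothing moved.

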